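# Sort the centrifuge feet by how their soles grip

## Robot

A 6-joint arm with a two-finger parallel gripper is mounted at the origin on the work surface. World frame = base frame: x ahead of the robot, y to its left, z up, the work surface at z = 0. Lengths are in m, angles in degrees, forces in N, time in s.
With the tool pointing down it reaches from about 0.3 to 0.75 m from the base axis. Payload 8.5 kg.
Tool frame: the origin (TCP) lies at the very end of the fingers, on their centre line; the grasp point (between the pads) lies 19 mm behind it (env.pinch_z is the distance from the TCP to the grasp point, in m); z points along the fingers, y is the line along which they close (so a half turn about z gives the same grasp; the last joint's range is limited). The gripper opens to 85 mm and grips with 20 to 120 N. Pads are 22 mm wide; open, the fingers measure 114 mm over their backs; the gripper's body (76 mm by 85 mm) begins 54 mm behind the grasp point. The pads swing forward as they close: fully open they stand 13 mm farther back than shut.
Start: joints at [57.622, 21.807, 74.336, -0, 83.858, -12.336], TCP at [0.188, 0.517, 0.231] pointing down, gripper open.
Joint ranges: [-178.18, 178.18], [-50.72, 133.34], [12.68, 142.11], [-81.47, 261.47], [9.98, 163.14], [-165.26, 165.26]. Speed limits (degrees/s): [136.94, 136.94, 180, 180, 180, 180].

## Interface

Orientations are given as a 3x3 rotation matrix whose columns are the frame's x, y, z axes.
In Python, from rig import env, viewer gives the robot as it stands.
- The arm moves only by the tool drive_tool, never from a script. Its argument "series" is a list of rows, each a list of 3 entries, a list of its own where there are three numbers: the shift along the tool's x, y, z in m, then the turn about the tool's z in degrees, then the finger opening in m, from 0 to 0.0854. A call has 1 to 20 rows; each row is the pose to reach, as a shift and turn from the pose commanded when the call began, along the tool's axes at that moment; what a row does not reach only later rows make up. A row lasts 1/10 s, in which the tool goes at most 50 mm and 8.59 degrees, less where a joint would pass 70% of its speed; a pose out of reach is approached as far as the arm can. A call with a gripper value outside its range is refused whole. The fingers move at their own pace and stop on an object; "newtons" is the grip in N (left out, the last holds). Time passes only in rows, so rows that repeat a pose let the fingers close. It gives the time, the measured TCP pose, the force, the opening and the grip force at its end, in the units of the state.
- env.observe(): the state, without advancing time (a new reading comes with each control period).
- viewer.get_image(name): name is "scene" or "top"; returns a dict with "img" (384x512x3 uint8, red, green, blue), "depth" (384x512 float32, m along the optical axis (not along the pixel's ray), 0 where there is no reading), "camera_matrix" (3x3 intrinsics, pixels), "rvec" (rotation vector, rad) and "tvec" (3), from world to camera coordinates, as OpenCV has them. Camera axes: x right, y down, z forward; pixel columns grow to the right and rows downward; lengths in m; the calibration is good to about 2 mm. A picture is of the moment at which its call begins.
- env.close_job(): hands the job in; it is judged then, once.
The state is a dict: "time_s": time; "q": joint angles; "qvel": joint speeds; "joint_efforts": joint torques, N m; "position": TCP position; "tool_rot": TCP orientation; "ft_force": force on the tool from outside, world axes, zero at the start; "wrist_torque": the same for the moment, N m; "grip_width": finger opening in m; "gripper_force": force on a finger pad.
Only numpy, scipy, OpenCV 4.12 (cv2) and the standard library are available. Lean on these libraries where they do the work, as an engineer would, in place of code of your own. Each camera call takes 0.05 s, during which the arm holds its last target. There are 200 camera calls.

## Task

The three feet for the bench centrifuge look the same, but their rubber soles do not grip equally. Drag each one a few centimetres over the blue plate, standing on its sole and without bearing down hard, to feel how it grips; then set the one that slides most easily upright in the red tray and the one that grips best upright in the green tray, and leave the third standing on the plate. Put them down gently, do not tip a foot over, and leave the other things on the bench where they are.

Things in the scene. Friction and masses are not known exactly. Their poses are not given: they have to be found in the camera images.
- start_1 (a point): a point 26 mm above the middle of a white ring painted on the blue plate. One of three look-alike machine feet stands upright in each ring at the start, its axis on the ring's axis; then this point is inside the foot, half-way up its barrel. The point stays with the ring, not with the foot. x, y along the plate's x, y; z up. Which foot grips best changes from time to time
- start_2 (a point): a point 26 mm above the middle of a white ring painted on the blue plate. One of three look-alike machine feet stands upright in each ring at the start, its axis on the ring's axis; then this point is inside the foot, half-way up its barrel. The point stays with the ring, not with the foot. x, y along the plate's x, y; z up. Which foot grips best changes from time to time
- start_3 (a point): a point 26 mm above the middle of a white ring painted on the blue plate. One of three look-alike machine feet stands upright in each ring at the start, its axis on the ring's axis; then this point is inside the foot, half-way up its barrel. The point stays with the ring, not with the foot. x, y along the plate's x, y; z up. Which foot grips best changes from time to time
- plate_top (a point): middle of the top of a blue steel plate, 230 mm (x) by 290 mm (y), 6 mm thick, fixed. Each foot: steel barrel 50 mm across, rubber sole 8 mm thick (47 mm across) below, brass stud (10 mm high) on top, 54 mm high, 0.55 kg give or take 15 percent; barrel 8 to 44 mm above the underside. Dragged under their own weight they resist roughly 0.5, 1.8 and 4 N, up to 30 percent off. Free plate from each ring towards +x: 145 mm
- red_tray_floor (a point): red open plastic tray, fixed to the bench, 130 mm (its x) by 120 mm (its y) outside, walls 4 mm thick and 26 mm high; this point is the centre of its inner floor, 5 mm above the bench. For the foot that slides most easily
- green_tray_floor (a point): green open plastic tray, fixed to the bench, 130 mm (its x) by 120 mm (its y) outside, walls 4 mm thick and 26 mm high; this point is the centre of its inner floor, 5 mm above the bench. For the foot that grips best
There are look-alikes about, which are no part of the job. Leave any grey or yellow look-alike of the part that bears red_tray_floor alone.

How it is judged:
By the outcome, as a careful person would: the job done as asked, in the order asked, and still so for the second after the job is handed in, with the robot touching nothing.
It also fails if it takes over 72 s, if anything falls off the work surface, if the arm or the gripper's body presses on something with over 40 N, if the wrist force passes 120 N, or if a joint passes its speed limit or range.

## Working session

There is one attempt and no reset: what is moved stays moved. The work goes in short steps, Python scripts to look and compute and a tool call to move; the robot and the scene stay as the last step left them, time stands still between calls to the robot, and variables do not carry over. Pictures are saved under pics/ and viewed, at most 10 in all, crops included, and the job is handed in when it is done.

Besides the shell and the picture viewer there is one more tool, called after "Emit:" in YAML: its name, and indented under it one key for each argument. drive_tool: Moves the arm, as the interface text tells. Its arguments: {"type":"object","properties":{"series":{"type":"array"},"newtons":{"type":"number"}},"required":["series"]}

```bash
mkdir -p pics; ls
cat > h.py <<'E'
import numpy as np, cv2
from rig import env, viewer
def cam(n):
    d=viewer.get_image(n); d['R']=cv2.Rodrigues(np.array(d['rvec'],float))[0]; d['t']=np.array(d['tvec'],float).reshape(3); return d
def ray(d,u,v,z):
    K=d['camera_matrix']; r=d['R'].T@np.linalg.solve(K,[u,v,1.]); c=-d['R'].T@d['t']
    return c+r*(z-c[2])/r[2]
def cloud(d):
    K=d['camera_matrix']; v,u=np.mgrid[:384,:512]; Z=d['depth']
    P=np.stack([(u-K[0,2])*Z/K[0,0],(v-K[1,2])*Z/K[1,1],Z],-1)
    return (P-d['t'])@d['R']
def save(d,n): cv2.imwrite('pics/'+n,cv2.resize(d['img'][:,:,::-1],(800,600)))
E
python3 - <<'E'
from h import *
for n in('scene','top'):
    d=cam(n); save(d,n+'0.png'); np.savez(n+'0.npz',**d); print(n,-d['R'].T@d['t'])
s=env.observe(); print({k:np.round(v,3) for k,v in s.items()}, env.pinch_z)
E
```

```text
pics
scene [ 0.69416132 -0.60748136  0.85329335]
top [ 0.24301231 -0.08214594  1.06725976]
{'time_s': np.float64(0.1), 'q': array([ 5.7623e+01,  2.1836e+01,  7.4379e+01,  2.0000e-03,  8.3858e+01,
       -1.2335e+01]), 'qvel': array([-0.051, -0.157, -0.182, -0.039, -0.038,  0.032]), 'joint_efforts': array([ 4.0000e-03, -4.4923e+01, -2.3166e+01, -0.0000e+00,  4.0000e-03,
        0.0000e+00]), 'position': array([0.188, 0.516, 0.231]), 'tool_rot': array([[-0.939,  0.343, -0.001],
       [ 0.343,  0.939, -0.001],
       [ 0.   , -0.001, -1.   ]]), 'ft_force': array([1.428, 0.329, 0.099]), 'wrist_torque': array([ 0.038, -0.023,  0.051]), 'gripper_force': np.float64(0.0), 'grip_width': np.float64(0.085)} 0.0187
```

View pics/scene0.png

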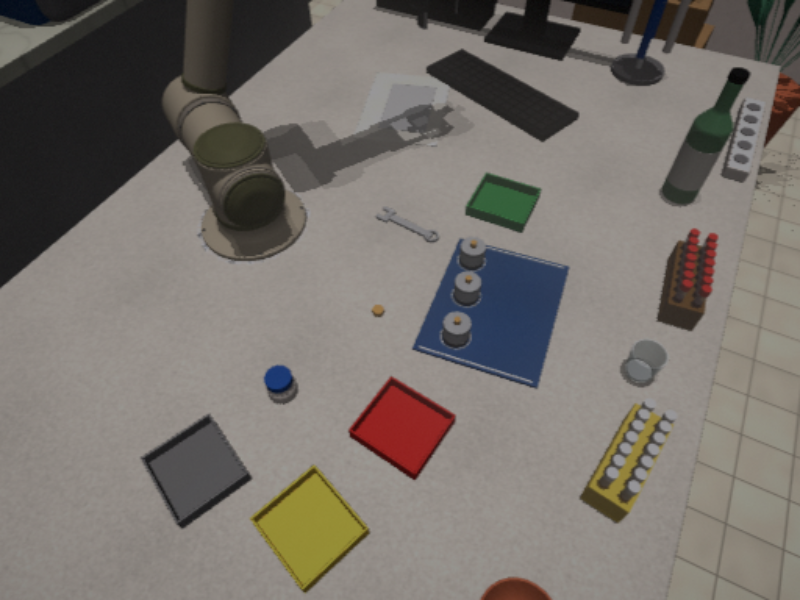

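View pics/top0.png

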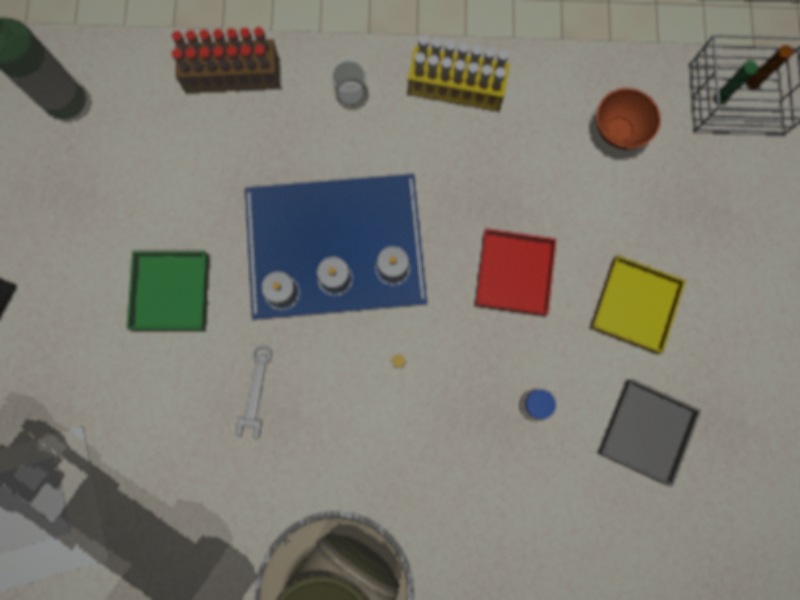

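The top view (800x600) shows the blue plate around (335,247). The feet stand on it at (278,288), (333,273) and (393,264). The green tray is at (168,290) and the red tray at (515,272). Things that could be mistaken for the red tray are the yellow tray (637,305), the grey tray (648,432) and the orange bowl (627,120), so I choose the red tray at (515,272).

```bash
cat > m.py <<'E'
from h import *
def tri(d):
    hsv=cv2.cvtColor(d['img'],cv2.COLOR_RGB2HSV); P=cloud(d); H,S,V=[hsv[:,:,i].astype(int) for i in range(3)]
    out={}
    for nm,m in dict(red=((H<6)|(H>174))&(S>150)&(V>60),green=(H>45)&(H<80)&(S>110)&(V>40),blue=(H>100)&(H<125)&(S>120)).items():
        n,l,st,c=cv2.connectedComponentsWithStats(m.astype(np.uint8)); i=1+np.argmax(st[1:,4])
        px=np.argwhere(l==i)[:,::-1]
        z=.006 if nm=='blue' else .026
        w=np.array([ray(d,u,v,z)[:2] for u,v in px],np.float32)
        r=cv2.minAreaRect(w); out[nm]=r; print(nm,st[i],np.round(r[0],4),np.round(r[1],4),round(r[2],2))
        zz=P[l==i][:,2]; print('  z med',np.median(zz))
    return out
if __name__=='__main__':
  for n in('top','scene'):
    d=dict(np.load(n+'0.npz')); print(n); o=tri(d); P=cloud(d)
    b=cv2.boxPoints(o['blue']); c=np.array(o['blue'][0])
    inb=np.array([cv2.pointPolygonTest(b,(float(x),float(y)),False)>0 for x,y in P[:,:,:2].reshape(-1,2)]).reshape(384,512)
    for lo,hi,t in((.045,.0535,'barreltop'),(.0565,.065,'stud')):
      m=inb&(P[:,:,2]>lo)&(P[:,:,2]<hi)
      k,l,st,ce=cv2.connectedComponentsWithStats(m.astype(np.uint8))
      for i in range(1,k):
        if st[i,4]>5:
          q=P[l==i]; (x,y),rr=cv2.minEnclosingCircle(q[:,:2].astype(np.float32)); print(t,st[i,4],ce[i].round(1),q.mean(0).round(4),'circ',round(x,4),round(y,4),round(rr,4))
d=dict(np.load('top0.npz'))
cv2.imwrite('pics/crop.png',cv2.resize(d['img'][100:220,70:370,::-1],(800,320),interpolation=cv2.INTER_CUBIC))
E
python3 m.py
```

```text
top
red [ 305  148   50   53 2174] [ 0.507  -0.2804] [0.1164 0.1272] 83.07
  z med 0.004097938494298268
green [  84  162   48   49 2014] [0.461  0.2804] [0.1238 0.1117] 1.41
  z med 0.003498124881199305
blue [ 160  113  112   90 6727] [0.5503 0.0187] [0.2221 0.2779] 6.6
  z med 0.005499862635177691
barreltop 281 [250.8 167.6] [ 0.5115 -0.078   0.0494] circ 0.5126 -0.0786 0.0256
barreltop 283 [212.7 174.4] [0.4917 0.0163 0.0494] circ 0.4923 0.0168 0.0255
barreltop 291 [177.4 183.9] [0.4651 0.1024 0.0495] circ 0.4661 0.1028 0.0256
stud 19 [250.8 166.2] [ 0.5125 -0.0781  0.0599] circ 0.5124 -0.0785 0.0056
stud 20 [211.9 173. ] [0.4926 0.0174 0.0595] circ 0.4928 0.0172 0.0056
stud 17 [176.2 182.6] [0.4662 0.1037 0.0588] circ 0.4657 0.1045 0.0059
scene
red [ 224  242   67   64 2276] [ 0.5128 -0.285 ] [0.1248 0.1317] 83.2
  z med 0.0049963997132229255
green [302 117  42  26 614] [0.4709 0.2732] [0.1157 0.0888] 1.43
  z med 0.004928847765289752
blue [ 265  161   96   86 4098] [0.5526 0.0149] [0.2247 0.2764] 6.81
  z med 0.006749233273713991
barreltop 143 [302.8 158. ] [0.4703 0.1008 0.0501] circ 0.4694 0.1038 0.0259
barreltop 177 [299.4 180.5] [0.4965 0.015  0.0503] circ 0.495 0.0167 0.0264
barreltop 204 [292.5 206.8] [ 0.5166 -0.0795  0.0503] circ 0.5157 -0.0777 0.0254
stud 13 [303.2 155.5] [0.47   0.1026 0.0595] circ 0.4713 0.1025 0.0055
stud 16 [299.6 177.8] [0.4955 0.0167 0.0604] circ 0.4963 0.0173 0.007
stud 13 [292.5 204.2] [ 0.5154 -0.0777  0.0601] circ 0.515 -0.0769 0.0059
```

View pics/crop.png

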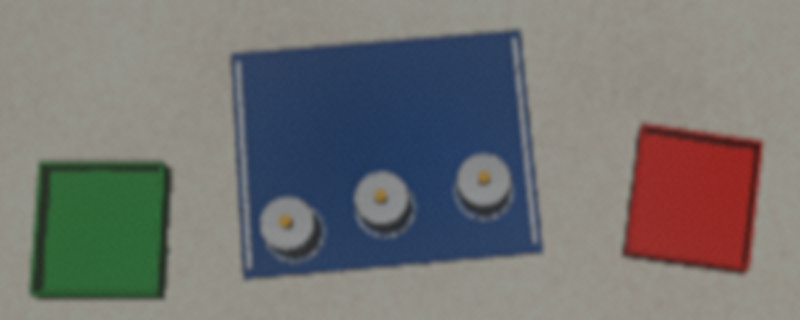

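The crop confirms three feet on the plate, the green tray on the left and the red tray on the right. Positions, averaged over both views, are A(0.468,0.103), B(0.494,0.017) and C(0.514,-0.078), with tops at 0.06 as expected. The trays are at G(0.463,0.280) and R(0.509,-0.282), and plate x lies at 6.6°. My plan is to lower the open fingers around each foot, narrow them to a loose cage, and drag along plate +x while reading the force.

Emit:
drive_tool:
  series:
    - [[-0.405, -0.292, 0.131], 63.3, 0.0854]
    - [[-0.405, -0.292, 0.131], 63.3, 0.0854]
    - [[-0.405, -0.292, 0.131], 63.3, 0.0854]
    - [[-0.405, -0.292, 0.131], 63.3, 0.0854]
    - [[-0.405, -0.292, 0.131], 63.3, 0.0854]
    - [[-0.405, -0.292, 0.131], 63.3, 0.0854]
    - [[-0.405, -0.292, 0.131], 63.3, 0.0854]
    - [[-0.405, -0.292, 0.131], 63.3, 0.0854]
    - [[-0.405, -0.292, 0.131], 63.3, 0.0854]
    - [[-0.405, -0.292, 0.131], 63.3, 0.0854]
    - [[-0.405, -0.292, 0.131], 63.3, 0.0854]
    - [[-0.405, -0.292, 0.131], 63.3, 0.0854]
    - [[-0.405, -0.292, 0.131], 63.3, 0.0854]
    - [[-0.405, -0.292, 0.131], 63.3, 0.0854]
  newtons: 20

```text
time_s: 1.5
position: [0.4682, 0.1048, 0.1007]
tool_rot: [[-0.118, 0.993, 0.0], [0.993, 0.118, 0.0], [0.0, 0.0, -1.0]]
ft_force: [0.1, -0.3, -0.3]
grip_width: 0.0856
gripper_force: 0.0
```

Emit:
drive_tool:
  series:
    - [[-0.001, 0, 0.03], 0, 0.0854]
    - [[-0.001, 0, 0.06], 0, 0.0854]
    - [[-0.001, 0, 0.08], 0, 0.0854]
    - [[-0.001, 0, 0.088], 0, 0.0854]
    - [[-0.001, 0, 0.088], 0, 0.07]
    - [[-0.001, 0, 0.088], 0, 0.057]
    - [[-0.001, 0, 0.088], 0, 0.057]
    - [[-0.001, 0, 0.088], 0, 0.057]
    - [[-0.001, 0, 0.088], 0, 0.057]

```text
time_s: 2.4
position: [0.4692, 0.1026, 0.0128]
tool_rot: [[-0.116, 0.993, 0.001], [0.993, 0.116, -0.0], [-0.0, 0.001, -1.0]]
ft_force: [0.2, 0.2, -0.4]
grip_width: 0.0571
gripper_force: 0.0
```

Run:
```python
from h import *
d=cam('scene'); cv2.imwrite('pics/s1.png',cv2.resize(d['img'][120:260,230:400,::-1],(728,600),interpolation=cv2.INTER_CUBIC))
s=env.observe(); print(s['ft_force'].round(2),s['grip_width'],s['gripper_force'],s['time_s'])
```

```text
[0.2  0.19 0.44] 0.056991537468657344 0.0 2.45
```

View pics/s1.png

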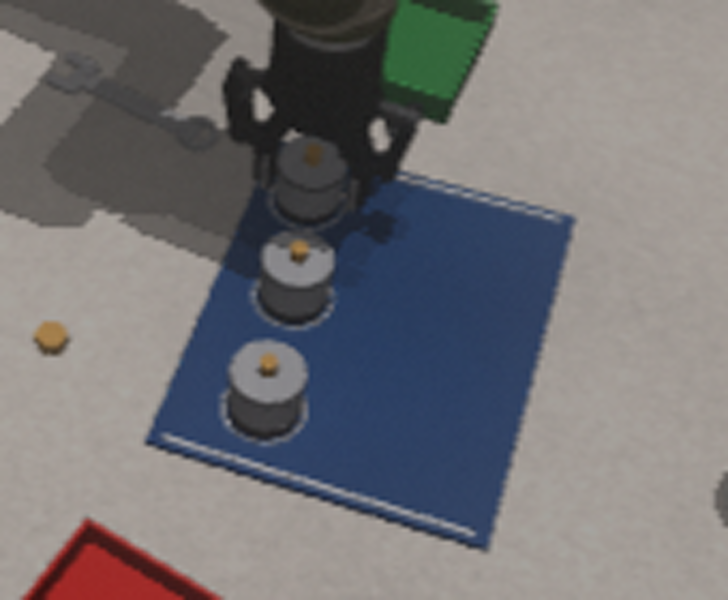

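The foot (crop ~(310,180)) stands between the two fingers and touches neither. Next I drag along plate +x, taking several force readings while it moves.

Emit:
drive_tool:
  series:
    - [[0, 0.004, 0], 0, 0.057]
    - [[0, 0.008, 0], 0, 0.057]
    - [[0, 0.012, 0], 0, 0.057]
    - [[0, 0.016, 0], 0, 0.057]
    - [[0, 0.02, 0], 0, 0.057]
    - [[0, 0.024, 0], 0, 0.057]

```text
time_s: 3.05
position: [0.4917, 0.1054, 0.0122]
tool_rot: [[-0.116, 0.993, -0.004], [0.993, 0.116, -0.0], [0.0, -0.004, -1.0]]
ft_force: [-6.5, -0.7, 4.6]
grip_width: 0.0569
gripper_force: 3.1
```

Emit:
drive_tool:
  series:
    - [[0, 0.004, 0], 0, 0.057]
    - [[0, 0.008, 0], 0, 0.057]

```text
time_s: 3.25
position: [0.4997, 0.1064, 0.0122]
tool_rot: [[-0.116, 0.993, -0.004], [0.993, 0.116, -0.0], [0.0, -0.003, -1.0]]
ft_force: [-7.1, -0.9, 4.9]
grip_width: 0.057
gripper_force: 3.1
```

Emit:
drive_tool:
  series:
    - [[0, 0.004, 0], 0, 0.057]
    - [[0, 0.008, 0], 0, 0.057]

```text
time_s: 3.45
position: [0.5077, 0.1073, 0.0122]
tool_rot: [[-0.116, 0.993, -0.003], [0.993, 0.116, -0.0], [0.0, -0.003, -1.0]]
ft_force: [-6.6, -1.0, 4.6]
grip_width: 0.0569
gripper_force: 3.1
```

Emit:
drive_tool:
  series:
    - [[0, 0.004, 0], 0, 0.057]
    - [[0, 0.008, 0], 0, 0.057]

```text
time_s: 3.65
position: [0.5156, 0.1082, 0.0122]
tool_rot: [[-0.116, 0.993, -0.003], [0.993, 0.116, -0.0], [0.0, -0.003, -1.0]]
ft_force: [-6.8, -1.0, 4.9]
grip_width: 0.0571
gripper_force: 3.1
```

Emit:
drive_tool:
  series:
    - [[0, 0.004, 0], 0, 0.057]
    - [[0, 0.008, 0], 0, 0.057]

```text
time_s: 3.85
position: [0.5236, 0.1091, 0.0122]
tool_rot: [[-0.116, 0.993, -0.004], [0.993, 0.116, -0.0], [0.0, -0.003, -1.0]]
ft_force: [-5.4, -0.8, 5.5]
grip_width: 0.057
gripper_force: 3.1
```

Emit:
drive_tool:
  series:
    - [[0, 0, 0], 0, 0.062]
    - [[0, 0, 0], 0, 0.0854]
    - [[0, 0, 0], 0, 0.0854]

```text
time_s: 4.15
position: [0.5248, 0.1091, 0.0123]
tool_rot: [[-0.116, 0.993, 0.0], [0.993, 0.116, 0.0], [-0.0, 0.0, -1.0]]
ft_force: [-0.0, -0.1, 0.2]
grip_width: 0.0853
gripper_force: 0.0
```

Foot A resists about 6.8 N with 4.7 N vertical, so its friction coefficient is about 0.65, or roughly 3.6 N under its own weight. On to B.

Emit:
drive_tool:
  series:
    - [[0, 0, -0.045], 0, 0.0854]
    - [[0, 0, -0.09], 0, 0.0854]
    - [[-0.044, -0.021, -0.09], 0, 0.0854]
    - [[-0.088, -0.041, -0.09], 0, 0.0854]
    - [[-0.088, -0.041, -0.09], 0, 0.0854]
    - [[-0.088, -0.041, -0.06], 0, 0.0854]
    - [[-0.088, -0.041, -0.03], 0, 0.0854]
    - [[-0.088, -0.041, -0.01], 0, 0.0854]
    - [[-0.088, -0.041, 0], 0, 0.0854]
    - [[-0.088, -0.041, 0], 0, 0.07]
    - [[-0.088, -0.041, 0], 0, 0.057]
    - [[-0.088, -0.041, 0], 0, 0.057]
    - [[-0.088, -0.041, 0], 0, 0.057]
    - [[-0.088, -0.041, 0], 0, 0.057]

```text
time_s: 5.55
position: [0.4943, 0.0169, 0.0129]
tool_rot: [[-0.116, 0.993, 0.001], [0.993, 0.116, -0.0], [-0.0, 0.001, -1.0]]
ft_force: [0.1, -0.7, 0.2]
grip_width: 0.0569
gripper_force: 0.0
```

Emit:
drive_tool:
  series:
    - [[0, 0.004, 0], 0, 0.057]
    - [[0, 0.008, 0], 0, 0.057]
    - [[0, 0.012, 0], 0, 0.057]
    - [[0, 0.016, 0], 0, 0.057]
    - [[0, 0.02, 0], 0, 0.057]
    - [[0, 0.024, 0], 0, 0.057]

```text
time_s: 6.15
position: [0.5182, 0.0198, 0.0123]
tool_rot: [[-0.116, 0.993, -0.0], [0.993, 0.116, 0.0], [0.0, -0.0, -1.0]]
ft_force: [-2.7, -0.3, 2.3]
grip_width: 0.057
gripper_force: 1.6
```

Emit:
drive_tool:
  series:
    - [[0, 0.004, 0], 0, 0.057]
    - [[0, 0.008, 0], 0, 0.057]

```text
time_s: 6.35
position: [0.5262, 0.0206, 0.0123]
tool_rot: [[-0.116, 0.993, -0.0], [0.993, 0.116, 0.0], [0.0, -0.0, -1.0]]
ft_force: [-2.7, -1.3, 3.2]
grip_width: 0.0569
gripper_force: 1.6
```

Emit:
drive_tool:
  series:
    - [[0, 0.004, 0], 0, 0.057]
    - [[0, 0.008, 0], 0, 0.057]

```text
time_s: 6.55
position: [0.5341, 0.0216, 0.0123]
tool_rot: [[-0.116, 0.993, -0.0], [0.993, 0.116, -0.0], [-0.0, -0.0, -1.0]]
ft_force: [-3.4, 0.3, 2.1]
grip_width: 0.0568
gripper_force: 1.6
```

Emit:
drive_tool:
  series:
    - [[0, 0.004, 0], 0, 0.057]
    - [[0, 0.008, 0], 0, 0.057]

```text
time_s: 6.75
position: [0.5421, 0.0225, 0.0123]
tool_rot: [[-0.116, 0.993, -0.0], [0.993, 0.116, 0.0], [0.0, -0.0, -1.0]]
ft_force: [-2.5, 0.3, 1.2]
grip_width: 0.0574
gripper_force: 1.6
```

Emit:
drive_tool:
  series:
    - [[0, 0.004, 0], 0, 0.057]
    - [[0, 0.008, 0], 0, 0.057]

```text
time_s: 6.95
position: [0.55, 0.0234, 0.0123]
tool_rot: [[-0.116, 0.993, -0.0], [0.993, 0.116, 0.0], [0.0, -0.0, -1.0]]
ft_force: [-3.2, -0.6, 1.6]
grip_width: 0.0569
gripper_force: 1.5
```

Emit:
drive_tool:
  series:
    - [[0, 0, 0], 0, 0.062]
    - [[0, 0, 0], 0, 0.0854]
    - [[0, 0, 0], 0, 0.0854]

```text
time_s: 7.25
position: [0.5499, 0.0234, 0.0123]
tool_rot: [[-0.116, 0.993, 0.001], [0.993, 0.116, -0.0], [-0.0, 0.001, -1.0]]
ft_force: [0.1, 1.5, 0.3]
grip_width: 0.0856
gripper_force: 0.0
```

B: about 2.9 N horizontal with 2 N vertical, so roughly 2.1 N under its own weight. On to C.

Emit:
drive_tool:
  series:
    - [[0, 0, -0.045], 0, 0.0854]
    - [[0, 0, -0.09], 0, 0.0854]
    - [[-0.045, -0.02, -0.09], 0, 0.0854]
    - [[-0.088, -0.041, -0.09], 0, 0.0854]
    - [[-0.0965, -0.0475, -0.09], 0, 0.0854]
    - [[-0.0965, -0.0475, -0.09], 0, 0.0854]
    - [[-0.0965, -0.0475, -0.06], 0, 0.0854]
    - [[-0.0965, -0.0475, -0.03], 0, 0.0854]
    - [[-0.0965, -0.0475, -0.01], 0, 0.0854]
    - [[-0.0965, -0.0475, 0], 0, 0.0854]
    - [[-0.0965, -0.0475, 0], 0, 0.07]
    - [[-0.0965, -0.0475, 0], 0, 0.057]
    - [[-0.0965, -0.0475, 0], 0, 0.057]
    - [[-0.0965, -0.0475, 0], 0, 0.057]
    - [[-0.0965, -0.0475, 0], 0, 0.057]

```text
time_s: 8.75
position: [0.514, -0.078, 0.0129]
tool_rot: [[-0.116, 0.993, 0.001], [0.993, 0.116, -0.0], [-0.001, 0.001, -1.0]]
ft_force: [-1.2, 0.1, -0.1]
grip_width: 0.0573
gripper_force: 0.0
```

Emit:
drive_tool:
  series:
    - [[0, 0.004, 0], 0, 0.057]
    - [[0, 0.008, 0], 0, 0.057]
    - [[0, 0.012, 0], 0, 0.057]
    - [[0, 0.016, 0], 0, 0.057]
    - [[0, 0.02, 0], 0, 0.057]
    - [[0, 0.024, 0], 0, 0.057]

```text
time_s: 9.35
position: [0.5379, -0.0751, 0.0123]
tool_rot: [[-0.116, 0.993, -0.0], [0.993, 0.116, 0.0], [0.0, -0.0, -1.0]]
ft_force: [-1.1, 0.9, 1.3]
grip_width: 0.0573
gripper_force: 0.7
```

Emit:
drive_tool:
  series:
    - [[0, 0.004, 0], 0, 0.057]
    - [[0, 0.008, 0], 0, 0.057]

```text
time_s: 9.55
position: [0.5458, -0.0742, 0.0123]
tool_rot: [[-0.116, 0.993, -0.0], [0.993, 0.116, -0.0], [-0.0, -0.0, -1.0]]
ft_force: [-2.0, -0.1, 1.3]
grip_width: 0.0572
gripper_force: 0.7
```

Emit:
drive_tool:
  series:
    - [[0, 0.004, 0], 0, 0.057]
    - [[0, 0.008, 0], 0, 0.057]

```text
time_s: 9.75
position: [0.5538, -0.0733, 0.0123]
tool_rot: [[-0.116, 0.993, -0.0], [0.993, 0.116, 0.0], [0.0, -0.0, -1.0]]
ft_force: [-2.0, 0.5, 0.8]
grip_width: 0.0568
gripper_force: 0.7
```

Emit:
drive_tool:
  series:
    - [[0, 0.004, 0], 0, 0.057]
    - [[0, 0.008, 0], 0, 0.057]

```text
time_s: 9.95
position: [0.5617, -0.0723, 0.0123]
tool_rot: [[-0.116, 0.993, -0.0], [0.993, 0.116, -0.0], [-0.0, -0.0, -1.0]]
ft_force: [-1.5, 0.6, 1.4]
grip_width: 0.0566
gripper_force: 0.7
```

Emit:
drive_tool:
  series:
    - [[0, 0.004, 0], 0, 0.057]
    - [[0, 0.008, 0], 0, 0.057]

```text
time_s: 10.15
position: [0.5697, -0.0714, 0.0123]
tool_rot: [[-0.116, 0.993, -0.0], [0.993, 0.116, 0.0], [0.0, -0.0, -1.0]]
ft_force: [-0.9, 0.7, 0.8]
grip_width: 0.0574
gripper_force: 0.7
```

Resistance order is clear: A (about 6.8 N, pad force 3.1) > B (2.9, 1.6) > C (1.5, 0.7). So C goes to the red tray, A to green, and B stays. I'll centre on C, grip and lift.

Emit:
drive_tool:
  series:
    - [[0, -0.0035, 0], 0, 0.057]
    - [[0, -0.0035, 0], 0, 0.045]
    - [[0, -0.0035, 0], 0, 0.045]
    - [[0, -0.0035, 0], 0, 0.045]
    - [[0, -0.0035, 0], 0, 0.045]
    - [[0, -0.0035, 0], 0, 0.045]
    - [[0, -0.0035, -0.005], 0, 0.045]
    - [[0, -0.0035, -0.02], 0, 0.045]
    - [[0, -0.0035, -0.05], 0, 0.045]
    - [[0, -0.0035, -0.09], 0, 0.045]
    - [[0, -0.0035, -0.1], 0, 0.045]
    - [[0, -0.0035, -0.1], 0, 0.045]
  newtons: 40

```text
time_s: 11.35
position: [0.5661, -0.0719, 0.1128]
tool_rot: [[-0.116, 0.993, 0.002], [0.993, 0.116, -0.001], [-0.001, 0.002, -1.0]]
ft_force: [-1.4, -0.1, -5.4]
grip_width: 0.049
gripper_force: 43.5
```

Run:
```python
from h import *
d=cam('scene'); save(d,'s2.png')
print(env.observe()['ft_force'].round(2))
```

```text
[ 0.19  0.02 -6.43]
```

View pics/s2.png

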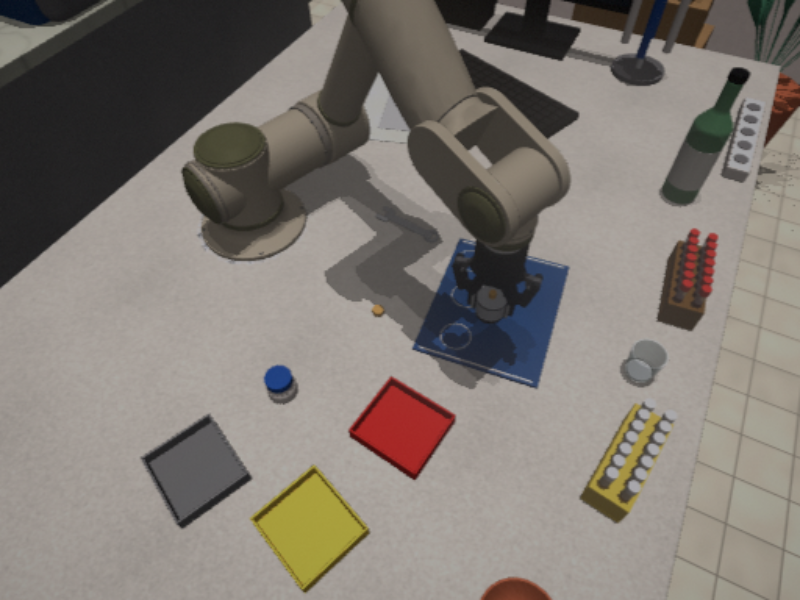

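C is held upright at (490,300) and weighs about 6 N. Carrying it over the red tray and lowering in slow steps.

Emit:
drive_tool:
  series:
    - [[-0.03, -0.012, 0], 0, 0.045]
    - [[-0.07, -0.028, 0], 0, 0.045]
    - [[-0.11, -0.044, 0], 0, 0.045]
    - [[-0.15, -0.06, 0], 0, 0.045]
    - [[-0.18, -0.072, 0], 0, 0.045]
    - [[-0.202, -0.08, 0], 0, 0.045]
    - [[-0.202, -0.08, 0], 0, 0.045]
    - [[-0.202, -0.08, 0.03], 0, 0.045]
    - [[-0.202, -0.08, 0.06], 0, 0.045]
    - [[-0.202, -0.08, 0.08], 0, 0.045]
    - [[-0.202, -0.08, 0.09], 0, 0.045]
    - [[-0.202, -0.08, 0.094], 0, 0.045]
    - [[-0.202, -0.08, 0.096], 0, 0.045]
    - [[-0.202, -0.08, 0.098], 0, 0.045]
    - [[-0.202, -0.08, 0.099], 0, 0.045]
    - [[-0.202, -0.08, 0.099], 0, 0.045]

```text
time_s: 13.0
position: [0.51, -0.2819, 0.0138]
tool_rot: [[-0.116, 0.993, 0.001], [0.993, 0.116, -0.001], [-0.001, 0.001, -1.0]]
ft_force: [-0.4, -0.2, -5.8]
grip_width: 0.0492
gripper_force: 43.3
```

Emit:
drive_tool:
  series:
    - [[0, 0, 0.001], 0, 0.045]
    - [[0, 0, 0.0015], 0, 0.045]
    - [[0, 0, 0.002], 0, 0.045]
    - [[0, 0, 0.002], 0, 0.045]

```text
time_s: 13.4
position: [0.5098, -0.2818, 0.0113]
tool_rot: [[-0.116, 0.993, -0.0], [0.993, 0.116, 0.0], [0.0, -0.0, -1.0]]
ft_force: [1.0, -0.5, -5.6]
grip_width: 0.0488
gripper_force: 43.3
```

Emit:
drive_tool:
  series:
    - [[0, 0, 0.0005], 0, 0.045]
    - [[0, 0, 0.001], 0, 0.045]
    - [[0, 0, 0.001], 0, 0.045]

```text
time_s: 13.7
position: [0.5099, -0.2819, 0.0106]
tool_rot: [[-0.116, 0.993, 0.0], [0.993, 0.116, -0.0], [-0.0, 0.0, -1.0]]
ft_force: [-0.6, 0.4, -3.3]
grip_width: 0.0489
gripper_force: 43.8
```

It is touching down, so one more slight step, then release and rise.

Emit:
drive_tool:
  series:
    - [[0, 0, 0.0004], 0, 0.045]
    - [[0, 0, 0.0004], 0, 0.045]
    - [[0, 0, 0.0004], 0, 0.054]
    - [[0, 0, 0.0004], 0, 0.064]
    - [[0, 0, 0.0004], 0, 0.066]
    - [[0, 0, 0.0004], 0, 0.066]
    - [[0, 0, -0.02], 0, 0.066]
    - [[0, 0, -0.05], 0, 0.066]
    - [[0, 0, -0.09], 0, 0.066]
    - [[0, 0, -0.12], 0, 0.08]
    - [[0, 0, -0.14], 0, 0.0854]
    - [[0, 0, -0.14], 0, 0.0854]

```text
time_s: 14.9
position: [0.5108, -0.2825, 0.1532]
tool_rot: [[-0.116, 0.993, 0.004], [0.993, 0.116, -0.004], [-0.004, 0.004, -1.0]]
ft_force: [1.2, -0.6, -1.1]
grip_width: 0.0852
gripper_force: 0.0
```

Run:
```python
from h import *
d=cam('scene'); save(d,'s3.png'); P=cloud(d)
z=P[:,:,2]
for lo,hi in((.044,.055),):
  m=(z>lo)&(z<hi)&(P[:,:,0]>.4)&(P[:,:,0]<.66)&(P[:,:,1]<.16)&(P[:,:,1]>-.34)
  k,l,st,c=cv2.connectedComponentsWithStats(m.astype(np.uint8))
  for i in range(1,k):
    if st[i,4]>40:
      q=P[l==i]; q=q[q[:,2]>np.percentile(q[:,2],90)-.003]; (x,y),r=cv2.minEnclosingCircle(q[:,:2].astype(np.float32)); print(st[i,4],c[i].round(),round(x,4),round(y,4),round(r,4),q[:,2].mean().round(4))
s=env.observe(); print(s['time_s'],s['position'].round(4),s['ft_force'].round(2))
```

```text
163 [319. 162.] 0.5225 0.1093 0.0253 0.0511
188 [317. 185.] 0.5472 0.0238 0.0255 0.0511
282 [257. 267.] 0.5126 -0.2819 0.0251 0.049
14.95 [ 0.5101 -0.282   0.1511] [-0.36 -0.41 -0.83]
```

View pics/s3.png

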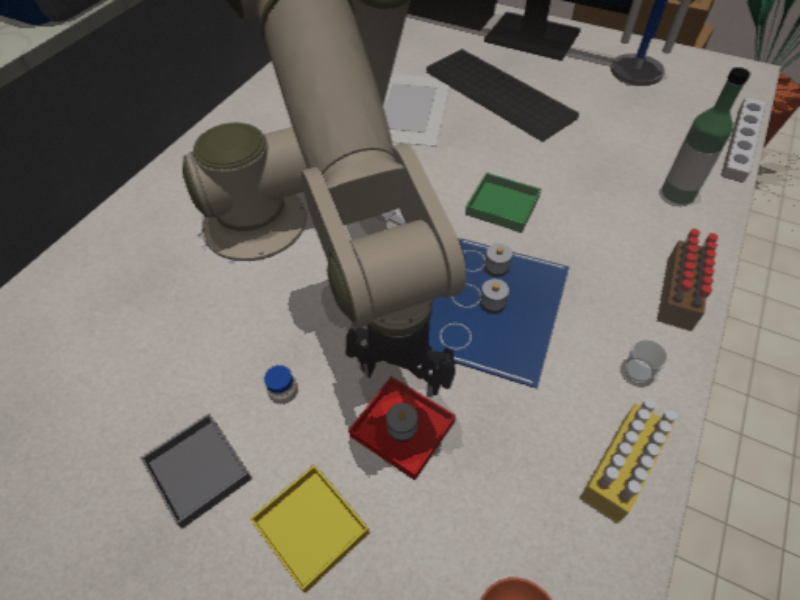

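C stands upright in the red tray at (402,422). A (498,258) and B (495,294) stand upright on the plate. Now A.

Emit:
drive_tool:
  series:
    - [[0.387, 0.0563, 0.03], 0, 0.0854]
    - [[0.387, 0.0563, 0.03], 0, 0.0854]
    - [[0.387, 0.0563, 0.03], 0, 0.0854]
    - [[0.387, 0.0563, 0.03], 0, 0.0854]
    - [[0.387, 0.0563, 0.03], 0, 0.0854]
    - [[0.387, 0.0563, 0.03], 0, 0.0854]
    - [[0.387, 0.0563, 0.03], 0, 0.0854]
    - [[0.387, 0.0563, 0.03], 0, 0.0854]
    - [[0.387, 0.0563, 0.03], 0, 0.0854]
    - [[0.387, 0.0563, 0.03], 0, 0.0854]
    - [[0.387, 0.0563, 0.03], 0, 0.0854]
    - [[0.387, 0.0563, 0.06], 0, 0.0854]
    - [[0.387, 0.0563, 0.09], 0, 0.0854]
    - [[0.387, 0.0563, 0.12], 0, 0.0854]
    - [[0.387, 0.0563, 0.134], 0, 0.0854]
    - [[0.387, 0.0563, 0.138], 0, 0.0854]
    - [[0.387, 0.0563, 0.138], 0, 0.0854]

```text
time_s: 16.65
position: [0.521, 0.1082, 0.0122]
tool_rot: [[-0.114, 0.993, -0.001], [0.993, 0.114, -0.0], [0.0, -0.001, -1.0]]
ft_force: [-0.6, 0.2, 0.5]
grip_width: 0.0855
gripper_force: 0.0
```

Emit:
drive_tool:
  series:
    - [[0, 0, 0], 0, 0.06]
    - [[0, 0, 0], 0, 0.052]
    - [[0, 0, 0], 0, 0.045]
    - [[0, 0, 0], 0, 0.045]
    - [[0, 0, 0], 0, 0.045]
    - [[0, 0, 0], 0, 0.045]
    - [[0, 0, 0], 0, 0.045]
    - [[0, 0, -0.005], 0, 0.045]
    - [[0, 0, -0.02], 0, 0.045]
    - [[0, 0, -0.05], 0, 0.045]
    - [[0, 0, -0.09], 0, 0.045]
    - [[0, 0, -0.1], 0, 0.045]
    - [[0, 0, -0.1], 0, 0.045]

```text
time_s: 17.95
position: [0.5211, 0.1092, 0.1131]
tool_rot: [[-0.116, 0.993, 0.002], [0.993, 0.116, 0.0], [-0.0, 0.002, -1.0]]
ft_force: [-0.2, -0.4, -7.5]
grip_width: 0.0492
gripper_force: 43.7
```

Emit:
drive_tool:
  series:
    - [[0.03, -0.006, 0], 0, 0.045]
    - [[0.07, -0.015, 0], 0, 0.045]
    - [[0.11, -0.023, 0], 0, 0.045]
    - [[0.15, -0.032, 0], 0, 0.045]
    - [[0.1755, -0.037, 0], 0, 0.045]
    - [[0.1755, -0.037, 0], 0, 0.045]
    - [[0.1755, -0.037, 0], 0, 0.045]
    - [[0.1755, -0.037, 0.03], 0, 0.045]
    - [[0.1755, -0.037, 0.06], 0, 0.045]
    - [[0.1755, -0.037, 0.08], 0, 0.045]
    - [[0.1755, -0.037, 0.09], 0, 0.045]
    - [[0.1755, -0.037, 0.096], 0, 0.045]
    - [[0.1755, -0.037, 0.099], 0, 0.045]
    - [[0.1755, -0.037, 0.1], 0, 0.045]
    - [[0.1755, -0.037, 0.1005], 0, 0.045]
    - [[0.1755, -0.037, 0.1005], 0, 0.045]

```text
time_s: 19.55
position: [0.464, 0.2793, 0.0124]
tool_rot: [[-0.116, 0.993, 0.001], [0.993, 0.116, 0.0], [0.0, 0.001, -1.0]]
ft_force: [0.0, 0.2, -6.5]
grip_width: 0.0492
gripper_force: 43.3
```

Emit:
drive_tool:
  series:
    - [[0, 0, 0.0005], 0, 0.045]
    - [[0, 0, 0.001], 0, 0.045]
    - [[0, 0, 0.001], 0, 0.045]

```text
time_s: 19.85
position: [0.4639, 0.2793, 0.0113]
tool_rot: [[-0.116, 0.993, 0.001], [0.993, 0.116, 0.0], [0.0, 0.001, -1.0]]
ft_force: [-1.9, -1.4, -0.3]
grip_width: 0.0492
gripper_force: 44.1
```

Touchdown, since the weight is now off the wrist. Release and rise.

Emit:
drive_tool:
  series:
    - [[0, 0, 0], 0, 0.054]
    - [[0, 0, 0], 0, 0.064]
    - [[0, 0, 0], 0, 0.066]
    - [[0, 0, 0], 0, 0.066]
    - [[0, 0, -0.02], 0, 0.066]
    - [[0, 0, -0.05], 0, 0.066]
    - [[0, 0, -0.09], 0, 0.066]
    - [[0, 0, -0.13], 0, 0.066]
    - [[0, 0, -0.17], 0, 0.066]
    - [[0, 0, -0.19], 0, 0.066]
    - [[0, 0, -0.19], 0, 0.066]

```text
time_s: 20.95
position: [0.4648, 0.2796, 0.2039]
tool_rot: [[-0.116, 0.993, 0.006], [0.993, 0.116, 0.002], [0.001, 0.006, -1.0]]
ft_force: [-0.0, -0.4, -0.2]
grip_width: 0.0657
gripper_force: 0.0
```

Run:
```python
from h import *
d=cam('scene'); save(d,'s4.png'); P=cloud(d)
z=P[:,:,2]
m=(z>.044)&(z<.055)&(P[:,:,0]>.4)&(P[:,:,0]<.66)&(P[:,:,1]<.36)&(P[:,:,1]>-.34)
k,l,st,c=cv2.connectedComponentsWithStats(m.astype(np.uint8))
for i in range(1,k):
    if st[i,4]>40:
      q=P[l==i]; q=q[q[:,2]>np.percentile(q[:,2],90)-.003]; (x,y),r=cv2.minEnclosingCircle(q[:,:2].astype(np.float32)); print(st[i,4],c[i].round(),round(x,4),round(y,4),round(r,4),q[:,2].mean().round(4))
```

```text
119 [322. 123.] 0.4652 0.2806 0.0258 0.05
188 [317. 185.] 0.5473 0.0234 0.0252 0.0513
282 [257. 267.] 0.5125 -0.2816 0.0247 0.0489
```

View pics/s4.png

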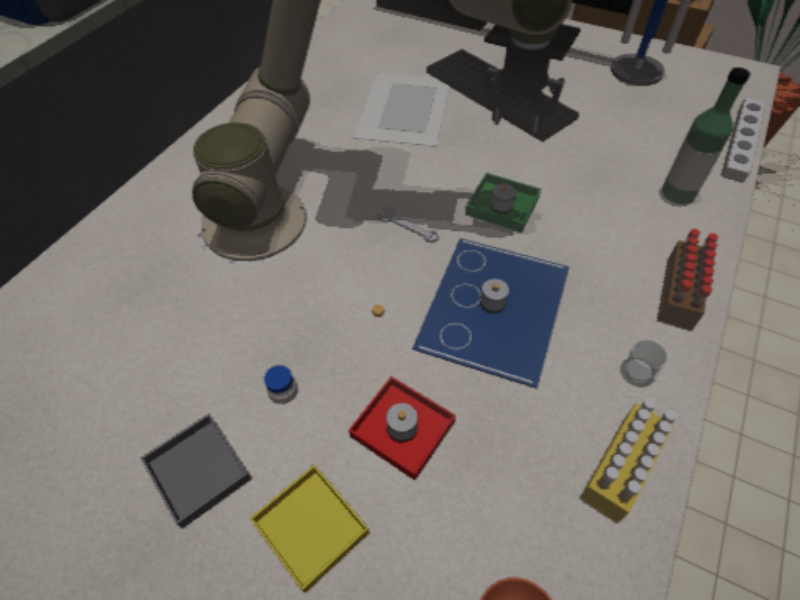

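All three feet are upright: green tray (502,197), plate (495,294) and red tray (402,422). The other things on the bench are where they were, so I'm handing in.

```bash
python3 -c "
from rig import env
print(env.close_job())"
```

```text
the job is handed in; nothing more can be done
None
```

The job is handed in at about 21 s of the 72 s: the foot that slides most easily stands upright in the red tray, the one that grips best stands upright in the green tray, and the third stands on the plate; no verdict was returned.

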